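# Hold the pumpkin block in the lantern beam by its frosted faces

## Task

Pick up the orange pumpkin picture block by its two frosted faces only, never letting a finger touch the clear orange windows, and hold it upright in the lantern's light path midway between lamp and screen, level with the beam and with a clear window squarely facing the lamp. Ease it against the red sprung stop until you feel the stop give and it is pushed about halfway in, so the beam goes through the middle of the window; do not bottom the stop out. Finish still holding the block there, off the base and pressed on the stop, with the violet bat block and the other craft things left where they are.

Things in the scene. Friction and masses are not known exactly. Their poses are not given: they have to be found in the camera images.
- pumpkin: acrylic block, upright on the green mat (top at z = 0.003); 44 x 30 x 90 mm (x, y, z), 0.1 to 0.2 kg; origin under its centre. Two whitish FROSTED faces, 38 mm wide, look along its +-y, 30 mm apart; two CLEAR windows, 27 mm wide and full height, look along its +-x. Windows are orange with a black pumpkin face; orange edge strips and an orange dot show on top.
- pumpkin_mid (a point): middle of the pumpkin block, 45 mm above its underside, on its axis; its axes are the block's
- pumpkin_clear_a: the clear window on the block's own +x side (3 mm thick slab); do not touch. Origin at the lower middle of the window's inner face, 19 mm from the block's axis; axes as the block's
- pumpkin_clear_b: the clear window on the block's own -x side, likewise; do not touch
- bat: the other block: same size, make and weight, windows violet with a black bat; stands on the same mat. Origin at the centre of its underside. Leave alone
- lantern: fixed lantern; base plate 360 mm along y, x -45 to +75 mm, 8 mm thick; origin on the table under the light path's middle, z up. Beam along its y: lamp (64 mm across, top 117 mm high) at y = 92 to 170 mm, white screen (130 x 130 mm) at y = -153 mm. On its +x side (away from the robot) a steel post (x 48 to 70 mm, 28 mm wide, 75 mm high) carries the red stop. Nothing else stands between
- beam (a point): centre of the light path, midway across, 85 mm above the lantern's origin; the axes are the lantern's. The block's middle belongs here (block underside 40 mm above the table, so clear of the base)
- stop_face (a point): centre of the red stop's flat front, an 18 mm disc facing the lantern's -x, 62 mm above the table at lantern y = 0; at rest at lantern x = +7 mm. A block centred on the beam has its frosted face at x = +15 mm, so pushes it in 8 mm, touching it about 22 mm above the block's underside. The point moves with the stop
- stop (a joint): how far the sprung stop is pushed in along the lantern's +x, m: 0 at rest, 0.016 bottomed out. It starts to give at about 1.4 N, then stiffens by 0.28 N per mm: about 3.6 N when halfway in (8 mm), 5.9 N just before it bottoms
- tape: roll of masking tape lying flat, 90 mm across, 24 mm high; origin at the centre of its underside. Leave alone
- glue: white glue bottle with blue cap, 40 mm across, 110 mm high; origin under its centre. Leave alone
- water: water bottle, 64 mm across, 210 mm high; origin under its centre. Leave alone
- marker: cream marker pen lying along its x, 135 mm long, 14 mm thick; origin under its middle. Leave alone
- knife: yellow and black utility knife lying along its x, 150 x 26 x 16 mm; origin under its middle. Leave alone
Mind the look-alikes: they are no part of the job. Leave any pink look-alike of the pumpkin alone.

How it is judged:
By the outcome, as a careful person would: the job done as asked, in the order asked, and still so for the second after the job is handed in, while the arm keeps its last pose, push and grip.
It also fails if it takes over 35 s, if anything falls off the work surface, if the arm or the gripper's body presses on something with over 40 N, if the wrist force passes 120 N, or if a joint passes its speed limit or range.

## Robot

A 6-joint arm with a two-finger parallel gripper is mounted at the origin on the work surface. World frame = base frame: x ahead of the robot, y to its left, z up, the work surface at z = 0. Lengths are in m, angles in rad, forces in N, time in s.
With the tool pointing down it reaches from about 0.225 to 0.875 m from the base axis. Payload 3.4 kg.
Tool frame: the origin (TCP) lies at the very end of the fingers, on their centre line; the grasp point (between the pads) lies 19 mm behind it; z points along the fingers, y is the line along which they close (so a half turn about z gives the same grasp; the last joint's range is limited). The gripper opens to 85 mm and grips with 20 to 120 N. Pads are 22 mm wide; open, the fingers measure 114 mm over their backs; the gripper's body (76 mm by 85 mm) begins 54 mm behind the grasp point. The pads swing forward as they close: fully open they stand 13 mm farther back than shut.
Start: joints at [-1.44, 0.276, 1.505, -0, 1.361, -0.121], TCP at [0.143, -0.557, 0.206] pointing down, gripper open.
Joint ranges: [-2.89, 2.89], [-0.75, 2.08], [0.22, 2.7], [-1.18, 4.32], [0.11, 2.71], [-2.7, 2.7]. Speed limits (rad/s): [2.57, 2.57, 3.14, 3.14, 3.14, 3.14].

## Interface

Orientations are given as a unit quaternion [w, x, y, z].
In Python, from rig import get_state, optics, sign_off gives the robot as it stands.
- The arm moves only by the tool send_rows, never from a script. Its argument "increments" is a list of rows, each an object with "gripper": the gripper's target within -1 to 1 (shut at 1, half-way at 0, fully open at -1); "linear": the shift along the world's x, y, z in m, a list of three; "delta_rot": the turn, a rotation vector about the world's x, y, z in rad, a list of three. In form: [{"gripper": gripper, "linear": [dx, dy, dz], "delta_rot": [rx, ry, rz]}, ...]. A call has 1 to 8 rows; each row is the pose to reach, as a shift and turn from the pose commanded when the call began; what a row does not reach only later rows make up. A row lasts 1/10 s, in which the tool goes at most 50 mm and 8.59 degrees, less where a joint would pass 70% of its speed; a pose out of reach is approached as far as the arm can. A call with a gripper value outside its range is refused whole. The fingers move at their own pace and stop on an object; "newtons" is the grip in N (left out, the last holds). Time passes only in rows, so rows that repeat a pose let the fingers close. It gives the time, the measured TCP pose, the force, the opening and the grip force at its end, in the units of the state.
- get_state(): the state, without advancing time (a new reading comes with each control period).
- optics.get_image(name): name is "scene" or "top" or "wrist"; returns a dict with "pixels" (420x560x3 uint8, blue, green, red), "K" (3x3 intrinsics, pixels), "k1" (the pictures are not rectified: a ray, as slopes to the right and down, at radius r is drawn at 1 + k1 r^2 times it, then the intrinsics apply), "rvec" (rotation vector, rad) and "tvec" (3), from world to camera coordinates, as OpenCV has them; the wrist camera has in their place "T_tool_cam" (4x4, takes a point from camera to tool coordinates, whose origin is the TCP and whose axes are the flange's). Camera axes: x right, y down, z forward; pixel columns grow to the right and rows downward; lengths in m; the calibration is good to about 2 mm. A picture is of the moment at which its call begins: read the wrist's pose just before it. There is no depth.
- sign_off(): hands the job in; it is judged then, once.
The state is a dict: "clock": time; "qpos": joint angles; "qd": joint speeds; "effort": joint torques, N m; "position": TCP position; "ee_rot": TCP orientation; "contact_force": force on the tool from outside, world axes, zero at the start; "moment": the same for the moment, N m; "width": finger opening in m; "gripper_force": force on a finger pad.
Only numpy, scipy, OpenCV 4.12 (cv2) and the standard library are available. Lean on these libraries where they do the work, as an engineer would, in place of code of your own. Each camera call takes 0.05 s, during which the arm holds its last target. There are 200 camera calls.

## Working session

There is one attempt and no reset: what is moved stays moved. The work goes in short steps, Python scripts to look and compute and a tool call to move; the robot and the scene stay as the last step left them, time stands still between calls to the robot, and variables do not carry over. Pictures are saved under pics/ and viewed, at most 10 in all, crops included, and the job is handed in when it is done.

Besides the shell and the picture viewer there is one more tool, called after "Request:" by a JSON object that holds its "fn" and its "kwargs". send_rows: Moves the arm, as the interface text tells. Its arguments: {"type":"object","properties":{"increments":{"type":"array"},"newtons":{"type":"number"}},"required":["increments"]}

```bash
mkdir -p pics
cat > h.py <<'E'
import numpy as np, cv2
from rig import get_state, optics
from scipy.spatial.transform import Rotation as R
def grab(n):
    s=get_state(); d=optics.get_image(n)
    if n=='wrist':
        q=s['ee_rot']; T=np.eye(4); T[:3,:3]=R.from_quat([q[1],q[2],q[3],q[0]]).as_matrix(); T[:3,3]=s['position']
        M=T@np.array(d['T_tool_cam']); d['R']=M[:3,:3]; d['c']=M[:3,3]
    else:
        r=cv2.Rodrigues(np.array(d['rvec'],float))[0]; d['R']=r.T; d['c']=-r.T@np.array(d['tvec']).ravel()
    return d
def ray(d,uv):
    p=cv2.undistortPoints(np.array(uv,float).reshape(-1,1,2),np.array(d['K'],float),np.array([d['k1'],0,0,0,0.]))[:,0]
    v=np.c_[p,np.ones(len(p))]@d['R'].T
    return v
def plane(d,uv,z):
    v=ray(d,uv); return d['c']+v*((z-d['c'][2])/v[:,2])[:,None]
def proj(d,P):
    X=(np.array(P,float).reshape(-1,3)-d['c'])@d['R']
    return cv2.projectPoints(X,np.zeros(3),np.zeros(3),np.array(d['K'],float),np.array([d['k1'],0,0,0,0.]))[0][:,0]
E
python3 - <<'E'
from h import *
for n in('scene','top'):
    d=grab(n); cv2.imwrite(f'pics/{n}0.png',d['pixels']); print(n,d['c'],d['R'][:,2],d['K'][0][0])
print(get_state())
E
```

```text
scene [0.96354868 0.44620384 0.74154495] [-0.52965066 -0.32212948 -0.7846673 ] 383.81746138404753
top [0.45082083 0.17205404 1.26353874] [ 0.03688263 -0.00343038 -0.99931372] 464.68071914824026
{'clock': 0.1, 'qpos': array([-1.43998620e+00,  2.76559250e-01,  1.50600301e+00, -3.45775471e-05,
        1.36070939e+00, -1.21036365e-01]), 'qd': array([ 0.00029293, -0.00088983, -0.00265236, -0.00089506,  0.00021708,
        0.00127156]), 'effort': array([ 8.55507133e-04, -4.17699552e+01, -2.46403939e+01, -2.24517312e-04,
        5.80238469e-03,  1.04669756e-06]), 'position': array([ 0.14317991, -0.5563578 ,  0.20481198]), 'ee_rot': array([-8.39405420e-04,  9.92081335e-01,  1.25594267e-01, -2.10079162e-05]), 'contact_force': array([-0.34501763,  0.61634647, -0.55992804]), 'moment': array([ 0.0140541 , -0.04231976,  0.02832019]), 'gripper_force': 0.0, 'width': 0.08553153275515622}
```

View pics/scene0.png

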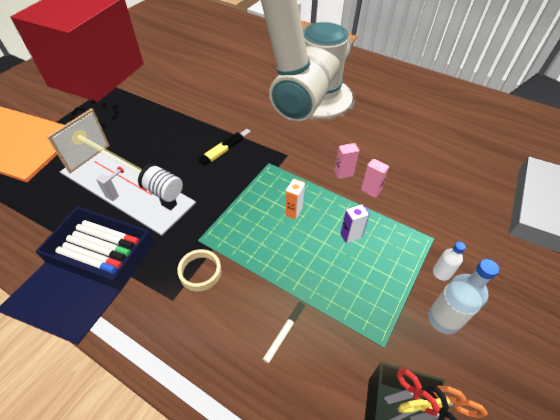

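View pics/top0.png

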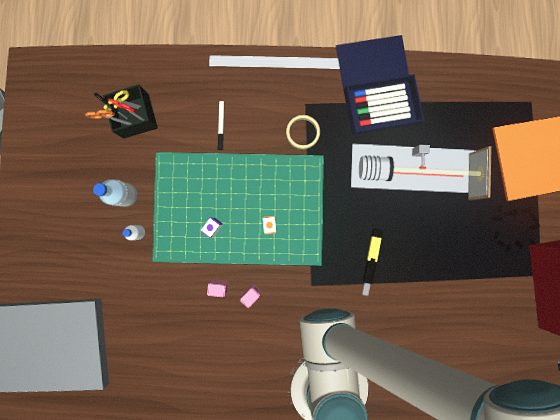

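The scene view shows the pumpkin at about (295,198), the bat at (355,223) and the lantern near (125,190). In the top view the pumpkin is at (269,225), the bat at (210,227), and the lantern plate spans about (352–490, 145–195) with its post on the far side. Next I'll zoom in and measure.

Run:
```python
from h import *
d=grab('top'); im=d['pixels']
a=cv2.resize(im[205:245,240:300],(600,400),interpolation=cv2.INTER_CUBIC)[:, :]
b=cv2.resize(im[135:205,340:500],(800,350),interpolation=cv2.INTER_CUBIC)
c=np.zeros((600,800,3),np.uint8); c[:350]=b; c[350:600,:375]=cv2.resize(a,(375,250))
s=grab('scene')['pixels'];c[350:600,400:800]=cv2.resize(s[160:235,260:380],(400,250),interpolation=cv2.INTER_CUBIC)
cv2.imwrite('pics/c1.png',c)
hsv=cv2.cvtColor(im,cv2.COLOR_BGR2HSV)
# plate: light grey
m=((hsv[...,1]<60)&(hsv[...,2]>150)).astype(np.uint8); mm=np.zeros_like(m); mm[135:205,345:500]=m[135:205,345:500]
mm=cv2.morphologyEx(mm,cv2.MORPH_CLOSE,np.ones((3,3)))
k=max(cv2.findContours(mm,0,2)[0],key=cv2.contourArea); print(cv2.boundingRect(k),cv2.contourArea(k))
P=plane(d,k[:,0],.008)
# long edges: fit lines
pts=k[:,0].astype(float)
for lo,hi in((0,160),(180,210)):
    q=pts[(pts[:,1]>lo)&(pts[:,1]<hi)&(pts[:,0]>355)&(pts[:,0]<465)]
    W=plane(d,q,.008); f=np.polyfit(W[:,1],W[:,0],1); r=W[:,0]-np.polyval(f,W[:,1]); f=np.polyfit(W[abs(r)<.004][:,1],W[abs(r)<.004][:,0],1); print('edge',f,np.polyval(f,-.05))
q=pts[pts[:,0]<354]; print('left',plane(d,q,.008)[:,:2].mean(0))
# red stop
for name,(h0,h1),box,z in(('stop red',(0,8),(140,175,400,450),.07),('orange',(5,20),(215,238,255,285),.093)):
    y0,y1,x0,x1=box; g=(hsv[y0:y1,x0:x1,0]>=h0)&(hsv[y0:y1,x0:x1,0]<=h1)&(hsv[y0:y1,x0:x1,1]>110)
    v,u=np.nonzero(g); print(name,len(u),u.mean()+x0,v.mean()+y0,plane(d,[[u.mean()+x0,v.mean()+y0]],z))
```

```text
(351, 144, 126, 49) 4918.0
edge [-1.56708522  0.33199555] 0.41034981350934985
edge [0.02729588 0.55874098] 0.5573761863153183
left [ 0.61919578 -0.0473185 ]
stop red 55 420.1636363636364 172.2 [[ 0.59299374 -0.21758211  0.07      ]]
orange 49 268.83673469387753 224.30612244897958 [[0.44930705 0.17527966 0.093     ]]<stdin>:18: RankWarning: Polyfit may be poorly conditioned
```

View pics/c1.png

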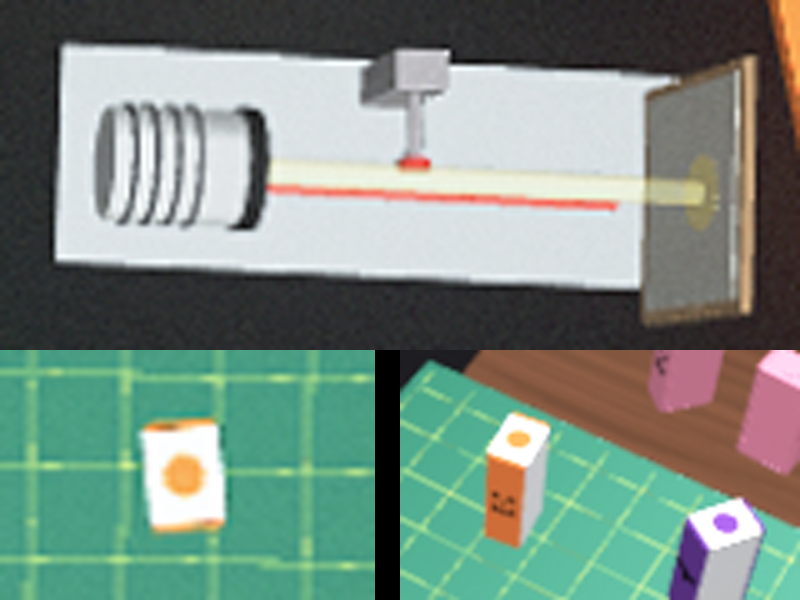

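The zoom shows the pumpkin's windows facing about ±x and its frosted faces about ±y. The lantern is turned only slightly (about -1.6°). The red stop is near top pixel (423,168), with a red guide line below it. Refining these.

Run:
```python
from h import *
d=grab('top'); im=d['pixels']; hsv=cv2.cvtColor(im,cv2.COLOR_BGR2HSV)
s=grab('scene'); si=s['pixels']; sh=cv2.cvtColor(si,cv2.COLOR_BGR2HSV)
red=lambda h:((((h[...,0]<8)|(h[...,0]>172))&(h[...,1]>110))).astype(np.uint8)
def comps(h,box):
    y0,y1,x0,x1=box; n,l,st,c=cv2.connectedComponentsWithStats(red(h)[y0:y1,x0:x1])
    return [(st[i,4],st[i,:4]+[x0,y0,0,0],c[i]+[x0,y0]) for i in range(1,n) if st[i,4]>3]
for r in comps(hsv,(140,185,390,470)):print('top',r)
for r in comps(sh,(150,200,80,150)):print('scene',r)
# red line
v,u=np.nonzero(red(hsv)[171:180,392:464]); W=plane(d,np.c_[u+392,v+171],.008); print('line',np.polyfit(W[:,1],W[:,0],1),W.min(0),W.max(0))
# plate edges by column scan on gray
g=cv2.cvtColor(im,cv2.COLOR_BGR2GRAY).astype(float)
near=[];far=[]
for c in range(356,464):
    col=g[:,c]
    for lst,(a,b) in((near,(180,204)),(far,(136,158))):
        if lst is far and 408<c<436: continue
        df=np.abs(np.diff(col[a:b])); i=df.argmax(); w=df[max(i-1,0):i+2]; lst.append((c,a+max(i-1,0)+.5+(w*np.arange(len(w))).sum()/w.sum()))
for lst in(near,far):
    W=plane(d,lst,.008); 
    f=np.polyfit(W[:,1],W[:,0],1); k=abs(W[:,0]-np.polyval(f,W[:,1]))<.003; f=np.polyfit(W[k,1],W[k,0],1); print('edge',f,np.polyval(f,-.22),k.sum())
L=[]
for r in range(150,184):
    df=np.abs(np.diff(g[r,340:365]));i=df.argmax();w=df[i-1:i+2];L.append((340+i-.5+(w*np.arange(3)).sum()/w.sum(),r))
W=plane(d,L,.008);print('left',np.polyfit(W[:,0],W[:,1],1),np.median(W,0))
# pumpkin top
p=hsv[205:245,250:290]; m=((p[...,0]<35)|(p[...,1]<60)).astype(np.uint8)&((p[...,2]>150)).astype(np.uint8)
m=cv2.morphologyEx(m,cv2.MORPH_OPEN,np.ones((4,4)))
k=max(cv2.findContours(m,0,1)[0],key=cv2.contourArea)[:,0]+[250,205]
W=plane(d,k,.093)[:,:2]; rc=cv2.minAreaRect((W*1000).astype(np.float32)); print('pump',rc)
o=(p[...,0]<25)&(p[...,1]>80)&(p[...,2]>150); n,l,st,c=cv2.connectedComponentsWithStats(o.astype(np.uint8))
for i in range(1,n): print(st[i,4],plane(d,[c[i]+[250,205]],.093)[0])
```

```text
top (np.int32(11), array([420, 167,   6,   2]), array([422.72727273, 167.45454545]))
top (np.int32(78), array([393, 172,  70,   5]), array([429.19230769, 174.        ]))
scene (np.int32(6), array([ 95, 161,   5,   4]), array([ 96.66666667, 162.5       ]))
scene (np.int32(11), array([101, 165,  11,   7]), array([106., 168.]))
scene (np.int32(18), array([118, 167,   6,   6]), array([120.72222222, 169.27777778]))
scene (np.int32(7), array([117, 174,   7,   5]), array([120.        , 176.14285714]))
scene (np.int32(13), array([125, 179,  13,   8]), array([131.        , 182.53846154]))
scene (np.int32(20), array([139, 186,  11,   8]), array([143.2 , 189.05]))
line [0.02179248 0.6018656 ] [ 0.59273536 -0.35778926  0.008     ] [ 0.599343   -0.16151586  0.008     ]
edge [0.02290681 0.55634458] 0.5513050782513992 103
edge [0.01995232 0.67585093] 0.6714614185707061 78
left [-0.00655924 -0.04343269] [ 0.61108046 -0.04591762  0.008     ]
pump ((446.37054443359375, 172.29200744628906), (42.78419494628906, 30.21823501586914), 1.1844087839126587)
13 [0.46882023 0.1775988  0.093     ]
34 [0.44874454 0.17530125 0.093     ]
6 [0.42935696 0.16312836 0.093     ]
6 [0.42737103 0.17818965 0.093     ]
```

Request:
{"fn": "send_rows", "kwargs": {"increments": [{"gripper": -1,"linear": [0.2,0.36,0.04],"delta_rot": [0,0,-0.1]},{"gripper": -1,"linear": [0.2,0.36,0.04],"delta_rot": [0,0,-0.15]},{"gripper": -1,"linear": [0.2,0.36,0.04],"delta_rot": [0,0,-0.15]},{"gripper": -1,"linear": [0.2,0.36,0.04],"delta_rot": [0,0,-0.15]},{"gripper": -1,"linear": [0.2,0.36,0.04],"delta_rot": [0,0,-0.15]},{"gripper": -1,"linear": [0.2,0.36,0.04],"delta_rot": [0,0,-0.15]},{"gripper": -1,"linear": [0.2,0.36,0.04],"delta_rot": [0,0,-0.15]},{"gripper": -1,"linear": [0.2,0.36,0.04],"delta_rot": [0,0,-0.15]}]}}

```text
clock: 1.1
position: [0.3371, -0.207, 0.2447]
ee_rot: [0.0, 0.999, 0.05, 0.0]
contact_force: [1.0, 0.4, 0.1]
width: 0.0855
gripper_force: 0.0
```

Request:
{"fn": "send_rows", "kwargs": {"increments": [{"gripper": -1,"linear": [0.106,0.371,0.0],"delta_rot": [0,0,-0.03]},{"gripper": -1,"linear": [0.106,0.371,0.0],"delta_rot": [0,0,-0.03]},{"gripper": -1,"linear": [0.106,0.371,0.0],"delta_rot": [0,0,-0.03]},{"gripper": -1,"linear": [0.106,0.371,0.0],"delta_rot": [0,0,-0.03]},{"gripper": -1,"linear": [0.106,0.371,0.0],"delta_rot": [0,0,-0.03]},{"gripper": -1,"linear": [0.106,0.371,0.0],"delta_rot": [0,0,-0.03]},{"gripper": -1,"linear": [0.106,0.371,0.0],"delta_rot": [0,0,-0.03]},{"gripper": -1,"linear": [0.106,0.371,0.0],"delta_rot": [0,0,-0.03]}]}}

```text
clock: 1.9
position: [0.4429, 0.1653, 0.2444]
ee_rot: [-0.0, 0.999, 0.037, 0.0]
contact_force: [-0.3, -0.2, -0.5]
width: 0.0853
gripper_force: 0.0
```

Request:
{"fn": "send_rows", "kwargs": {"increments": [{"gripper": -1,"linear": [0,0,0],"delta_rot": [0,0,0]},{"gripper": -1,"linear": [0,0,0],"delta_rot": [0,0,0]},{"gripper": -1,"linear": [0,0,0],"delta_rot": [0,0,0]}]}}

```text
clock: 2.2
position: [0.4422, 0.1612, 0.2442]
ee_rot: [0.0, 0.999, 0.036, -0.0]
contact_force: [-0.5, -0.0, -0.2]
width: 0.0854
gripper_force: 0.0
```

```bash
cat > pk.py <<'E'
from h import *
import sys
d=grab('wrist'); cv2.imwrite(sys.argv[1],d['pixels']); s=get_state(); print(s['clock'],s['position'],s['ee_rot'],s['qpos'].round(2)); print(d['c'],d['R'])
E
python3 pk.py pics/w1.png
```

```text
2.25 [0.44222674 0.16097166 0.24430773] [ 3.48849529e-04  9.99379836e-01  3.52107545e-02 -1.56114992e-04] [ 0.2   0.1   1.64 -0.    1.41  1.7 ]
[0.5163952  0.16646679 0.41287338] [[ 7.08879601e-02 -9.53620142e-01 -2.92546615e-01]
 [-9.97484082e-01 -6.75840869e-02 -2.13985226e-02]
 [ 6.34566345e-04  2.93327489e-01 -9.56011810e-01]]
```

View pics/w1.png

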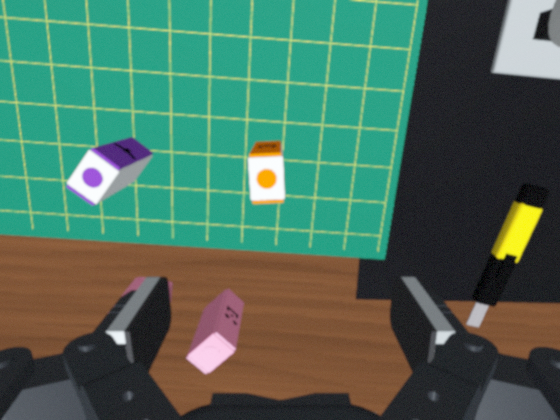

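Wrist view: the pumpkin's white top is centred at about (266,178) with its rear window visible above it. The bat is well clear to the left, and the two pinks are nearer the robot.

```bash
cat > pump.py <<'E'
from h import *
d=grab('wrist'); im=d['pixels']; hsv=cv2.cvtColor(im,cv2.COLOR_BGR2HSV); y0,x0=100,215
p=hsv[y0:260,x0:340]
o=((p[...,0]<20)&(p[...,1]>120)&(p[...,2]>130)).astype(np.uint8)
n,l,st,c=cv2.connectedComponentsWithStats(o)
for i in range(1,n):
    if st[i,4]>5: print('orange',st[i],plane(d,[c[i]+[x0,y0]],.093)[0])
w=((p[...,1]<40)&(p[...,2]>170)).astype(np.uint8)
n,l,st,c=cv2.connectedComponentsWithStats(w); i=1+st[1:,4].argmax()
k=cv2.findContours((l==i).astype(np.uint8),0,1)[0][0][:,0]+[x0,y0]
W=plane(d,k,.093)[:,:2]; print('white',cv2.minAreaRect((W*1000).astype(np.float32)))
for nm,a in(('+y',-1),('-y',1)):
    rows=[]
    for v in np.unique(k[:,1])[3:-3]:
        q=k[k[:,1]==v,0]; rows.append(((q.min()-.5 if a<0 else q.max()+.5),v))
    X=plane(d,rows,.093); f=np.polyfit(X[:,0],X[:,1],1); print(nm,'slope',f[0],'y at .449',np.polyval(f,.449))
E
python3 pump.py
```

```text
orange [ 34  41  32  16 342] [0.47230162 0.17531851 0.093     ]
orange [42 70 19 18 74] [0.44705343 0.17359004 0.093     ]
orange [ 38 100  30   4  62] [0.42637485 0.17112045 0.093     ]
orange [  0 150 121  10 533] [0.37473226 0.1686749  0.093     ]
white ((446.9348449707031, 173.31686401367188), (39.135719299316406, 30.848875045776367), 6.920220375061035)
+y slope 0.12032755335228915 y at .449 0.18912257949992275
-y slope 0.11487104469848444 y at .449 0.15826638042226202
```

Request:
{"fn": "send_rows", "kwargs": {"increments": [{"gripper": -1,"linear": [0.005,0.0125,-0.03],"delta_rot": [0,0,0.045]},{"gripper": -1,"linear": [0.005,0.0125,-0.06],"delta_rot": [0,0,0.045]},{"gripper": -1,"linear": [0.005,0.0125,-0.09],"delta_rot": [0,0,0.045]},{"gripper": -1,"linear": [0.005,0.0125,-0.12],"delta_rot": [0,0,0.045]},{"gripper": -1,"linear": [0.005,0.0125,-0.12],"delta_rot": [0,0,0.045]},{"gripper": -1,"linear": [0.005,0.0125,-0.12],"delta_rot": [0,0,0.045]}]}}

```text
clock: 2.9
position: [0.4478, 0.1738, 0.1248]
ee_rot: [0.0, 0.998, 0.058, -0.0]
contact_force: [-0.4, 0.6, 1.1]
width: 0.0857
gripper_force: 0.0
```

```bash
sed -i 's/y0,x0=100,215/y0,x0=100,170/; s/y0:260,x0:340/y0:330,x0:390/' pump.py; python3 pk.py pics/w2.png; python3 pump.py
```

```text
2.95 [0.44874732 0.17420936 0.12568175] [-1.17066785e-04  9.98329260e-01  5.77697894e-02  1.15174479e-03] [ 0.23  0.2   1.83 -0.    1.12  1.68]
[0.5216577  0.18226254 0.2935095 ] [[ 1.14803920e-01 -9.49836019e-01 -2.90915103e-01]
 [-9.93388170e-01 -1.09790023e-01 -3.35573408e-02]
 [-6.56050004e-05  2.92844136e-01 -9.56160189e-01]]
orange [ 87  71  49  32 925] [0.47319049 0.17648313 0.093     ]
orange [ 97 122  29  28 570] [0.44711029 0.17312137 0.093     ]
orange [ 88 167  47   4 157] [0.42654286 0.17036372 0.093     ]
white ((446.9250183105469, 173.50839233398438), (37.080291748046875, 30.113935470581055), 6.623362064361572)
+y slope 0.11200383291504147 y at .449 0.1889106770020615
-y slope 0.11596328882959944 y at .449 0.15862615646331196
```

View pics/w2.png

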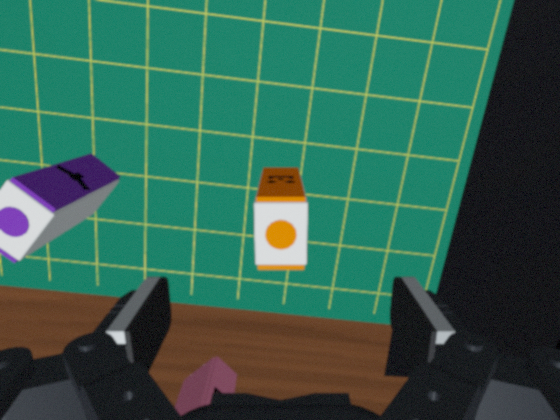

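Wrist view: the block's top is square to the gripper at (281,234), midway between the fingers. Next: descend, grip, lift.

Request:
{"fn": "send_rows", "kwargs": {"increments": [{"gripper": -1,"linear": [-0.001,-0.0005,-0.025],"delta_rot": [0,0,0]},{"gripper": -1,"linear": [-0.001,-0.0005,-0.05],"delta_rot": [0,0,0]},{"gripper": -1,"linear": [-0.001,-0.0005,-0.07],"delta_rot": [0,0,0]},{"gripper": -1,"linear": [-0.001,-0.0005,-0.082],"delta_rot": [0,0,0]},{"gripper": -1,"linear": [-0.001,-0.0005,-0.082],"delta_rot": [0,0,0]},{"gripper": -1,"linear": [-0.001,-0.0005,-0.082],"delta_rot": [0,0,0]}]}}

```text
clock: 3.6
position: [0.448, 0.1743, 0.0436]
ee_rot: [-0.0, 0.998, 0.058, 0.001]
contact_force: [0.6, -0.1, -0.1]
width: 0.0852
gripper_force: 0.0
```

Request:
{"fn": "send_rows", "kwargs": {"increments": [{"gripper": 0,"linear": [0,0,0],"delta_rot": [0,0,0]},{"gripper": 0.2,"linear": [0,0,0],"delta_rot": [0,0,0]},{"gripper": 0.3,"linear": [0,0,0],"delta_rot": [0,0,0]},{"gripper": 0.4,"linear": [0,0,0],"delta_rot": [0,0,0]},{"gripper": 1,"linear": [0,0,0],"delta_rot": [0,0,0]},{"gripper": 1,"linear": [0,0,0],"delta_rot": [0,0,0]},{"gripper": 1,"linear": [0,0,0],"delta_rot": [0,0,0]},{"gripper": 1,"linear": [0,0,0],"delta_rot": [0,0,0]}], "newtons": 50}}

```text
clock: 4.4
position: [0.447, 0.1741, 0.0429]
ee_rot: [0.0, 0.998, 0.058, 0.0]
contact_force: [-0.3, -0.8, 5.8]
width: 0.0295
gripper_force: 50.0
```

Request:
{"fn": "send_rows", "kwargs": {"increments": [{"gripper": 1,"linear": [0,0,0.02],"delta_rot": [0,0,0]},{"gripper": 1,"linear": [0,0,0.05],"delta_rot": [0,0,0]},{"gripper": 1,"linear": [0,0,0.09],"delta_rot": [0,0,0]},{"gripper": 1,"linear": [0,0,0.12],"delta_rot": [0,0,0]},{"gripper": 1,"linear": [0,0,0.15],"delta_rot": [0,0,0]},{"gripper": 1,"linear": [0.01,-0.03,0.16],"delta_rot": [0,0,0.1]},{"gripper": 1,"linear": [0.02,-0.07,0.16],"delta_rot": [0,0,0.22]}]}}

```text
clock: 5.1
position: [0.468, 0.1049, 0.2042]
ee_rot: [-0.0, 0.985, 0.172, 0.002]
contact_force: [0.4, -0.4, -2.3]
width: 0.0291
gripper_force: 49.8
```

Request:
{"fn": "send_rows", "kwargs": {"increments": [{"gripper": 1,"linear": [0.01,-0.04,0],"delta_rot": [0,0,0.13]},{"gripper": 1,"linear": [0.02,-0.08,0],"delta_rot": [0,0,0.26]},{"gripper": 1,"linear": [0.03,-0.12,0],"delta_rot": [0,0,0.39]},{"gripper": 1,"linear": [0.04,-0.16,0],"delta_rot": [0,0,0.52]},{"gripper": 1,"linear": [0.05,-0.2,0],"delta_rot": [0,0,0.65]},{"gripper": 1,"linear": [0.06,-0.24,0],"delta_rot": [0,0,0.78]},{"gripper": 1,"linear": [0.07,-0.28,0],"delta_rot": [0,0,0.91]},{"gripper": 1,"linear": [0.075,-0.32,0],"delta_rot": [0,0,1.04]}]}}

```text
clock: 5.9
position: [0.5419, -0.2174, 0.2014]
ee_rot: [-0.0, 0.771, 0.637, 0.0]
contact_force: [0.2, 0.9, -1.7]
width: 0.0292
gripper_force: 49.8
```

```bash
python3 pk.py pics/w3.png
```

```text
5.95 [ 0.5428553  -0.22511148  0.20104268] [ 0.0029606   0.770184    0.63781102 -0.00222442] [-0.51  0.3   1.49 -0.01  1.35 -0.32]
[ 0.55561866 -0.14437836  0.3701693 ] [[ 9.82190338e-01 -1.79540286e-01 -5.53843463e-02]
 [-1.87887734e-01 -9.39458800e-01 -2.86557783e-01]
 [-5.82645398e-04  2.91860325e-01 -9.56460774e-01]]
```

Request:
{"fn": "send_rows", "kwargs": {"increments": [{"gripper": 1,"linear": [0,-0.009,0],"delta_rot": [0,0,0.1]},{"gripper": 1,"linear": [0,-0.009,0],"delta_rot": [0,0,0.173]},{"gripper": 1,"linear": [0,-0.009,0],"delta_rot": [0,0,0.173]},{"gripper": 1,"linear": [0,-0.009,0],"delta_rot": [0,0,0.173]}]}}

```text
clock: 6.35
position: [0.5413, -0.2245, 0.2017]
ee_rot: [-0.001, 0.715, 0.699, -0.0]
contact_force: [0.3, 0.3, -1.3]
width: 0.0293
gripper_force: 49.8
```

```bash
python3 pk.py pics/w3.png
python3 - <<'E'
from h import *
for n in ['top']:
    d=grab(n); cv2.imwrite('pics/t3.png',cv2.resize(d['pixels'][130:210,340:500],(800,400)))
E
```

```text
6.4 [ 0.54137975 -0.22439896  0.20192181] [-3.75430814e-04  7.14923494e-01  6.99202585e-01 -3.47342925e-05] [-0.51  0.29  1.49  0.    1.36 -0.49]
[ 0.54277846 -0.1500827   0.37050269] [[ 9.99734758e-01 -2.17822943e-02 -7.47964968e-03]
 [-2.30169558e-02 -9.56199663e-01 -2.91808883e-01]
 [-7.95771514e-04  2.91903642e-01 -9.56447401e-01]]
```

View pics/w3.png

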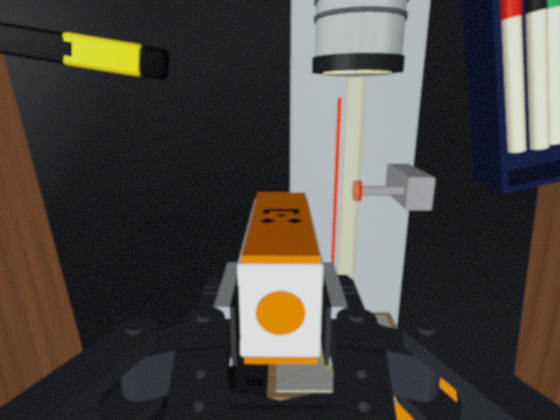

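Wrist view: the block is held squarely, with its top centre at (281,312). The red stop is at (357,190), the post top at about (415,188), and the guide line runs (339,98)–(333,262). Measuring from this close view.

```bash
cat > lan.py <<'E'
from h import *
d=grab('wrist'); im=d['pixels']; hsv=cv2.cvtColor(im,cv2.COLOR_BGR2HSV); s=get_state(); zt=s['position'][2]+.050
red=((((hsv[...,0]<9)|(hsv[...,0]>172))&(hsv[...,1]>110)&(hsv[...,2]>100))).astype(np.uint8)
n,l,st,c=cv2.connectedComponentsWithStats(red)
for i in range(1,n):
    x,y,w,h,a=st[i]
    if a<20 or x>450 or x<320 or y>265: continue
    if h>60:
        v,u=np.nonzero(l==i); W=plane(d,np.c_[u,v],.008); f=np.polyfit(W[:,1],W[:,0],1); print('line',f,'x at -.226',np.polyval(f,-.226),W[:,1].min(),W[:,1].max())
    else:
        print('red',st[i]); print(' centre',plane(d,[c[i]],.062)[0],'left edge',plane(d,[[x-.5,c[i][1]]],.062)[0])
g=cv2.cvtColor(im,cv2.COLOR_BGR2GRAY).astype(float)
for nm,a,b in(('near',270,312),('far',395,440)):
    L=[]
    for v in range(90,240,3):
        if nm=='far' and 155<v<220: continue
        df=np.abs(np.diff(g[v,a:b]));i=df.argmax();L.append((a+i+.5,v))
    W=plane(d,L,.008);f=np.polyfit(W[:,1],W[:,0],1);k=abs(W[:,0]-np.polyval(f,W[:,1]))<.002;f=np.polyfit(W[k,1],W[k,0],1);print(nm,f,np.polyval(f,-.226),k.sum())
m=((hsv[...,1]<60)&(hsv[...,2]>110)).astype(np.uint8)[150:225,384:445]
n,l,st,c=cv2.connectedComponentsWithStats(m)
y0=255
o=((hsv[...,0]<22)&(hsv[...,1]>120)&(hsv[...,2]>130)).astype(np.uint8); n,l,st,c=cv2.connectedComponentsWithStats(o)
for i in range(1,n):
    if st[i,4]>60 and 220<c[i][0]<340: print('or',st[i],plane(d,[c[i]],zt)[0])
w=((hsv[...,1]<40)&(hsv[...,2]>170)).astype(np.uint8); w[:255]=0;w[365:]=0;w[:,:225]=0;w[:,338:]=0
k=max(cv2.findContours(w,0,1)[0],key=cv2.contourArea)[:,0]; W=plane(d,k,zt)[:,:2]; print('white',cv2.minAreaRect((W*1000).astype(np.float32)),zt)
E
python3 lan.py
```

```text
line [0.02142609 0.60002066] x at -.226 0.5951783667341956 -0.3182620659427049 -0.15323180444918805
red [357 182   5  18  73]
 centre [ 0.60742143 -0.22830171  0.062     ] left edge [ 0.60541791 -0.22825769  0.062     ]
near [-0.03797885  0.5444434 ] 0.5530266189777056 17
far [0.01998166 0.67460247] 0.6700866149947811 28
or [331  98  10 164 454] [ 0.55992235 -0.17550105  0.2521978 ]
or [ 241  193   79   70 4024] [ 0.54187785 -0.19375285  0.2521978 ]
or [ 256  292   49   42 1620] [ 0.54112766 -0.2243697   0.2521978 ]
or [244 357  73   8 473] [ 0.54002148 -0.24480266  0.2521978 ]
white ((540.9552001953125, -224.09095764160156), (38.30538558959961, 29.64938735961914), 88.75056457519531) 0.2521978027750885
```

Request:
{"fn": "send_rows", "kwargs": {"increments": [{"gripper": 1,"linear": [0,-0.002,-0.03],"delta_rot": [0,0,0]},{"gripper": 1,"linear": [0,-0.002,-0.065],"delta_rot": [0,0,0]},{"gripper": 1,"linear": [0,-0.002,-0.1],"delta_rot": [0,0,0]},{"gripper": 1,"linear": [0,-0.002,-0.122],"delta_rot": [0,0,0]},{"gripper": 1,"linear": [0,-0.002,-0.122],"delta_rot": [0,0,0]},{"gripper": 1,"linear": [0,-0.002,-0.122],"delta_rot": [0,0,0]}]}}

```text
clock: 7.1
position: [0.542, -0.2268, 0.0807]
ee_rot: [0.0, 0.714, 0.7, 0.0]
contact_force: [1.7, 0.2, -0.9]
width: 0.029
gripper_force: 49.7
```

```bash
python3 pk.py pics/w4.png
python3 - <<'E'
from h import *
im=cv2.imread('pics/w4.png'); d=grab('scene'); s=d['pixels']
c=np.zeros((600,800,3),np.uint8); c[:420,:560]=im; 
z=cv2.resize(s[105:215,60:200],(420,330),interpolation=cv2.INTER_CUBIC); c[270:,380:]=z
cv2.imwrite('pics/c4.png',c)
E
```

```text
7.15 [ 0.54274711 -0.22728841  0.08165051] [1.25395888e-03 7.14468141e-01 6.99666752e-01 3.72719456e-04] [-0.51  0.39  1.66  0.    1.09 -0.49]
[ 0.54315463 -0.15231274  0.24941968] [[ 9.99775626e-01 -2.03840901e-02 -5.76068905e-03]
 [-2.11774839e-02 -9.55972586e-01 -2.92690841e-01]
 [ 4.59175674e-04  2.92747166e-01 -9.56189775e-01]]
```

View pics/c4.png

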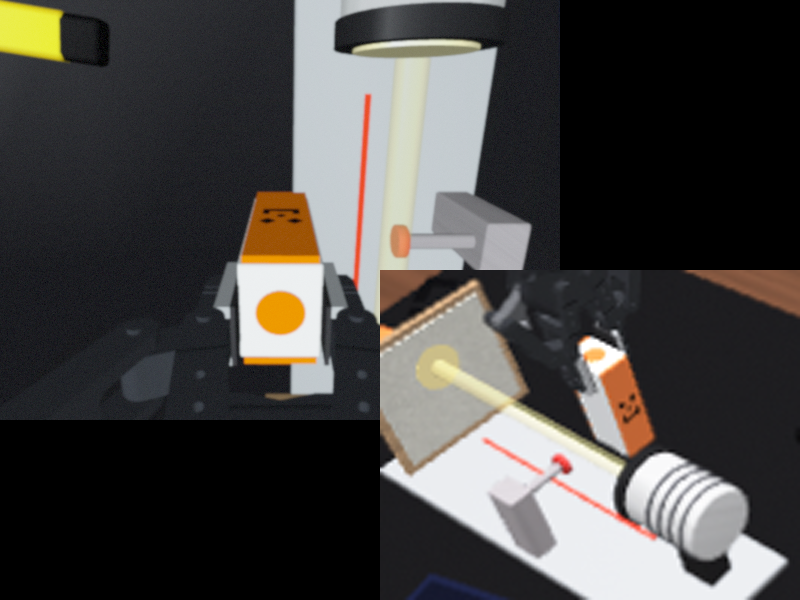

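The block is level at beam height behind the beam. The stop shows at (401,241) in the wrist view. Re-measuring the stop from here.

Run:
```python
from h import *
d=grab('wrist'); im=d['pixels']; hsv=cv2.cvtColor(im,cv2.COLOR_BGR2HSV); s=get_state(); print(s['position'],s['contact_force'],d['c'])
red=((((hsv[...,0]<14)|(hsv[...,0]>172))&(hsv[...,1]>90)&(hsv[...,2]>100))).astype(np.uint8)
n,l,st,c=cv2.connectedComponentsWithStats(red)
for i in range(1,n):
    x,y,w,h,a=st[i]
    if a<100 or x<340 : continue
    print(st[i],c[i]);
    if h>100:
        v,u=np.nonzero(l==i); W=plane(d,np.c_[u,v],.008); f=np.polyfit(W[:,1],W[:,0],1); print('line',f,'x at -.227',np.polyval(f,-.227))
    else: print(plane(d,[c[i],[x-.5,c[i][1]],[x+w-.5,c[i][1]],[c[i][0],y-.5],[c[i][0],y+h-.5]],.062))
g=cv2.cvtColor(im,cv2.COLOR_BGR2GRAY)
# beam band at z=.085 near lamp mouth
b=(hsv[...,0]>20)&(hsv[...,0]<40)&(hsv[...,1]>25)
for v in (80,130,180):
    u=np.nonzero(b[v,340:460])[0]+340; print('beam',plane(d,[[u.min(),v],[u.max(),v]],.085).mean(0))
```

```text
[ 0.54300285 -0.22754467  0.08223003] [-0.50903958 -0.52764867 -1.83033149] [ 0.5436713  -0.15270528  0.25067243]
[ 350   93   19  192 1051] [359.3510942 185.1018078]
line [0.0211736  0.60002549] x at -.227 0.5952190791152042
[388 224  19  31 513] [397.1871345  238.89863548]
[[ 0.60553019 -0.22797839  0.062     ]
 [ 0.60033103 -0.22786279  0.062     ]
 [ 0.61052822 -0.22808941  0.062     ]
 [ 0.60491744 -0.2192239   0.062     ]
 [ 0.60616624 -0.23708046  0.062     ]]
beam [ 0.59686222 -0.14799703  0.085     ]
beam [ 0.59608671 -0.16837859  0.085     ]
beam [ 0.59613854 -0.19042181  0.085     ]
```

Request:
{"fn": "send_rows", "kwargs": {"increments": [{"gripper": 1,"linear": [0.012,-0.0005,0],"delta_rot": [0,0,0]},{"gripper": 1,"linear": [0.025,-0.001,0],"delta_rot": [0,0,0]},{"gripper": 1,"linear": [0.038,-0.001,0],"delta_rot": [0,0,0]},{"gripper": 1,"linear": [0.038,-0.001,0],"delta_rot": [0,0,0]},{"gripper": 1,"linear": [0.038,-0.001,0],"delta_rot": [0,0,0]},{"gripper": 1,"linear": [0.038,-0.001,0],"delta_rot": [0,0,0]}]}}

```text
clock: 7.85
position: [0.5791, -0.2276, 0.0799]
ee_rot: [-0.001, 0.714, 0.7, -0.0]
contact_force: [0.3, -0.4, -0.5]
width: 0.0291
gripper_force: 49.8
```

Request:
{"fn": "send_rows", "kwargs": {"increments": [{"gripper": 1,"linear": [0,0,0],"delta_rot": [0,0,0]}]}}

```text
clock: 7.95
position: [0.579, -0.2277, 0.0801]
ee_rot: [-0.0, 0.715, 0.7, -0.0]
contact_force: [-1.2, 0.3, -1.9]
width: 0.0292
gripper_force: 49.8
```

Request:
{"fn": "send_rows", "kwargs": {"increments": [{"gripper": 1,"linear": [0,0,0],"delta_rot": [0,0,0]}]}}

```text
clock: 8.05
position: [0.5792, -0.2278, 0.0803]
ee_rot: [-0.0, 0.715, 0.7, -0.0]
contact_force: [-0.0, -0.0, -1.3]
width: 0.0291
gripper_force: 49.8
```

Request:
{"fn": "send_rows", "kwargs": {"increments": [{"gripper": 1,"linear": [0,0,0],"delta_rot": [0,0,0]}]}}

```text
clock: 8.15
position: [0.5793, -0.2279, 0.0804]
ee_rot: [0.0, 0.715, 0.7, 0.0]
contact_force: [-0.4, 0.4, -0.4]
width: 0.0292
gripper_force: 49.8
```

Request:
{"fn": "send_rows", "kwargs": {"increments": [{"gripper": 1,"linear": [0.003,0,0],"delta_rot": [0,0,0]},{"gripper": 1,"linear": [0.006,0,0],"delta_rot": [0,0,0]},{"gripper": 1,"linear": [0.006,0,0],"delta_rot": [0,0,0]}]}}

```text
clock: 8.45
position: [0.5863, -0.228, 0.0804]
ee_rot: [0.0, 0.714, 0.7, 0.0]
contact_force: [0.1, -1.2, -1.0]
width: 0.0292
gripper_force: 49.8
```

Request:
{"fn": "send_rows", "kwargs": {"increments": [{"gripper": 1,"linear": [0.002,0,0],"delta_rot": [0,0,0]},{"gripper": 1,"linear": [0.002,0,0],"delta_rot": [0,0,0]}]}}

```text
clock: 8.65
position: [0.5872, -0.2278, 0.0802]
ee_rot: [-0.0, 0.714, 0.7, -0.0]
contact_force: [-1.0, -0.2, -0.2]
width: 0.0291
gripper_force: 50.0
```

Request:
{"fn": "send_rows", "kwargs": {"increments": [{"gripper": 1,"linear": [0.002,0,0],"delta_rot": [0,0,0]},{"gripper": 1,"linear": [0.002,0,0],"delta_rot": [0,0,0]}]}}

```text
clock: 8.85
position: [0.5892, -0.2278, 0.0802]
ee_rot: [-0.0, 0.714, 0.7, -0.0]
contact_force: [-3.1, -0.0, -0.0]
width: 0.0289
gripper_force: 50.0
```

Request:
{"fn": "send_rows", "kwargs": {"increments": [{"gripper": 1,"linear": [0.002,0,0],"delta_rot": [0,0,0]},{"gripper": 1,"linear": [0.002,0,0],"delta_rot": [0,0,0]}]}}

```text
clock: 9.05
position: [0.5913, -0.2279, 0.0802]
ee_rot: [-0.0, 0.714, 0.7, -0.0]
contact_force: [-2.5, 0.1, -0.7]
width: 0.0292
gripper_force: 50.0
```

Request:
{"fn": "send_rows", "kwargs": {"increments": [{"gripper": 1,"linear": [0.002,0,0],"delta_rot": [0,0,0]},{"gripper": 1,"linear": [0.002,0,0],"delta_rot": [0,0,0]}]}}

```text
clock: 9.25
position: [0.5933, -0.2279, 0.0802]
ee_rot: [-0.0, 0.714, 0.7, -0.0]
contact_force: [-2.6, -0.7, -0.2]
width: 0.0291
gripper_force: 50.0
```

```bash
cat > f.py <<'E'
from h import *
a=[]
for i in range(8):
    grab('wrist'); s=get_state(); a.append(np.r_[s['contact_force'],s['position'],s['moment']])
a=np.array(a); print(s['clock'],a.mean(0).round(4),a.std(0).round(4),s['ee_rot'].round(4))
E
python3 f.py
```

```text
9.65 [-3.001e+00 -6.630e-01 -6.859e-01  5.933e-01 -2.279e-01  8.020e-02
 -1.346e-01  6.962e-01 -2.800e-03] [0.6939 0.3123 0.4587 0.     0.     0.     0.031  0.0192 0.0165] [-1.000e-04  7.145e-01  6.996e-01 -1.000e-04]
```

Request:
{"fn": "send_rows", "kwargs": {"increments": [{"gripper": 1,"linear": [0.001,0,0],"delta_rot": [0,0,0]},{"gripper": 1,"linear": [0.002,0,0],"delta_rot": [0,0,0]},{"gripper": 1,"linear": [0.002,0,0],"delta_rot": [0,0,0]},{"gripper": 1,"linear": [0.002,0,0],"delta_rot": [0,0,0]}]}}

```text
clock: 10.05
position: [0.5954, -0.2279, 0.0802]
ee_rot: [-0.0, 0.714, 0.7, -0.0]
contact_force: [-3.3, -0.5, -1.3]
width: 0.0291
gripper_force: 49.9
```

```bash
python3 f.py; python3 lan.py | grep -v near
python3 - <<'E'
from h import *
w=grab('wrist')['pixels']; d=grab('scene'); s=d['pixels']; t=grab('top')['pixels']
c=np.zeros((600,800,3),np.uint8); c[:300,:400]=cv2.resize(w,(400,300)); c[:300,400:]=cv2.resize(t[110:245,200:500],(400,300))
c[300:,:400]=cv2.resize(s[110:210,60:193],(400,300),interpolation=cv2.INTER_CUBIC)
c[300:,400:]=cv2.resize(s,(400,300)); cv2.imwrite('pics/c5.png',c)
E
```

```text
10.45 [-3.8849 -0.8184 -1.8106  0.5955 -0.2279  0.0802 -0.2205  0.8336 -0.0224] [0.4736 0.4218 0.4564 0.     0.     0.     0.021  0.0386 0.02  ] [-1.000e-04  7.145e-01  6.997e-01 -1.000e-04]
far [-0.25877306  0.62740284] 0.6858855475179869 12
or [ 241   95   81  168 4598] [ 0.59634003 -0.19471788  0.13018151]
or [ 256  292   49   42 1614] [ 0.59509538 -0.22794449  0.13018151]
or [245 358  71  20 414] [ 0.59472197 -0.24872892  0.13018151]
white ((593.5748291015625, -227.7256622314453), (33.88390350341797, 45.59014129638672), 0.675935685634613) 0.13018151316469828
```

View pics/c5.png

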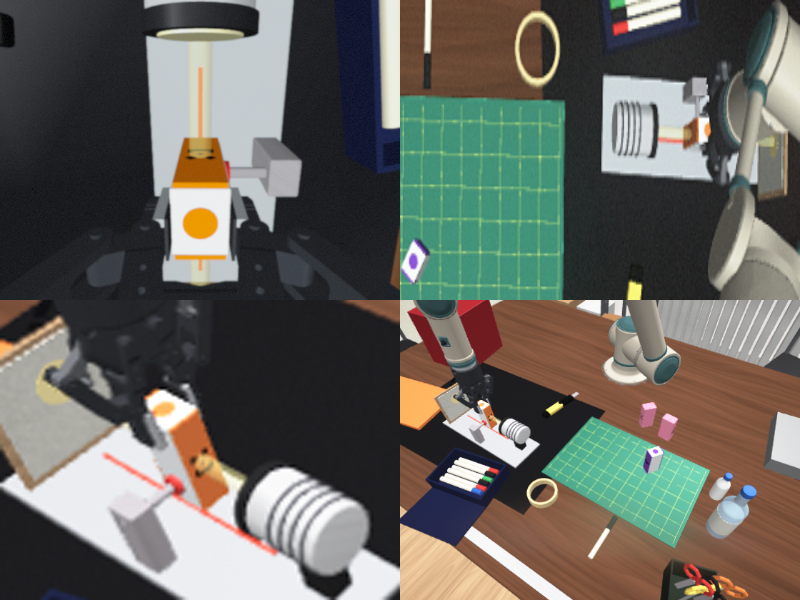

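The block sits in the beam and presses on the stop with about 3.6 N, so the stop is about 8 mm in. Everything else is where it was. Handing in.

```bash
python3 -c "
from rig import sign_off; print(sign_off())"
```

```text
the job is handed in; nothing more can be done
None
```

I handed the job in with the pumpkin block gripped by its frosted faces and held upright in the beam, about 40 mm above the table with a clear window facing the lamp; it presses the red stop about 8 mm in (about 3.6 N), the bat block and other items look undisturbed, and the sign-off gave no verdict.

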